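# Mesh the matching handle in the grip trainer and hold it pressed

## Task

The round orange grip trainer has one of two spring cartridges on it, one with a three-armed and one with a four-armed socket; the other is a spare on the black rubber puck. See which is on the trainer, pick up the standing handle with the matching number of splines, turn it until its splines mesh with that socket, and slide it fully home against the spring until its collar is flush on the cartridge. Finish while holding it: keep gripping it and pressing it down, and leave the other handle and everything else on the shelf where they are.

Things in the scene. Friction and masses are not known exactly. Their poses are not given: they have to be found in the camera images.
- trainer_seat (a point): the grip trainer: a round orange plastic base, 140 mm across and 20 mm high with four small lugs, 32 mm high, just outside the cartridge, fixed to the shelf. This point is the centre of its upper face; one of the two cartridges stands on it, on the same axis
- cartridge3_mouth (a point): cartridge with a three-armed socket: fixed round aluminium block, 80 mm across, 40 mm high, on the trainer or, as the spare, on a round black puck (100 mm across, 20 mm high). Point: centre of the socket mouth in its flat top, z about 60 mm. three slots from the centre, one along x, others every 120 degrees, 12 mm wide, reaching 24 mm from the axis, 40 mm deep, no chamfer
- plunger3 (a joint): the spring plunger (round, 13 mm) on the axis of the three-armed socket: 0 = up, its top 16 mm below the mouth; grows downwards in m; 0.014 when a handle is fully home (stop at 0.018). The spring pushes up with 3 N at 0 and 7.2 N at 0.014
- handle3_grip (a point): loose handle with three splines, 79 mm tall, about 0.2 kg, standing upright on its splines; x axis along one spline, z up. Point: on its axis, 58 mm above its foot, in the black grip, which runs from 36 to 76 mm above the foot: six-sided, 30 mm across flats (flats face 0, 60 and 120 degrees from x). On its top a 3 mm rib lies over each spline
- handle3_collar (a point): the three-splined handle's round collar (56 mm across, 6 mm thick). Point: centre of its underside, 30 mm above the foot, same axes; flush with the cartridge's top when home. Below it three steel splines every 120 degrees, 30 mm long, 9 mm thick, reaching 22 mm from the axis (last 5 mm: 6 mm thick, 20 mm reach)
- cartridge4_mouth (a point): cartridge with a four-armed socket: fixed round aluminium block, 80 mm across, 40 mm high, on the trainer or, as the spare, on a round black puck (100 mm across, 20 mm high). Point: centre of the socket mouth in its flat top, z about 60 mm. four slots from the centre, one along x, others every 90 degrees, 12 mm wide, reaching 24 mm from the axis, 40 mm deep, no chamfer
- plunger4 (a joint): the spring plunger (round, 13 mm) on the axis of the four-armed socket: 0 = up, its top 16 mm below the mouth; grows downwards in m; 0.014 when a handle is fully home (stop at 0.018). The spring pushes up with 3 N at 0 and 7.2 N at 0.014
- handle4_grip (a point): loose handle with four splines, 79 mm tall, about 0.2 kg, standing upright on its splines; x axis along one spline, z up. Point: on its axis, 58 mm above its foot, in the black grip, which runs from 36 to 76 mm above the foot: square, 30 x 30 mm (flats face along x and y). On its top a 3 mm rib lies over each spline
- handle4_collar (a point): the four-splined handle's round collar (56 mm across, 6 mm thick). Point: centre of its underside, 30 mm above the foot, same axes; flush with the cartridge's top when home. Below it four steel splines every 90 degrees, 30 mm long, 9 mm thick, reaching 22 mm from the axis (last 5 mm: 6 mm thick, 20 mm reach)
- weight_disc: iron disc lying flat, 90 mm across, 18 mm high, 0.5 kg; bystander; origin under its centre
- chalk_tin: closed metal tin, 50 mm across, 60 mm high; bystander; origin under its centre
- dumbbell: small dumbbell with six-sided black rubber ends, 144 mm long along its x axis, 52 mm high, 1 kg; bystander; origin under its centre
There are look-alikes about, which are no part of the job. Of the things that look like the part that bears trainer_seat, the smallest one is meant. Leave any red or yellow look-alike of the part that bears handle3_grip alone.

How it is judged:
By the outcome, as a careful person would: the job done as asked, in the order asked, and still so for the second after the job is handed in, while the arm keeps its last pose, push and grip.
It also fails if it takes over 42 s, if anything falls off the work surface, if the arm or the gripper's body presses on something with over 40 N, if the wrist force passes 120 N, or if a joint passes its speed limit or range.

## Robot

A 6-joint arm with a two-finger parallel gripper is mounted at the origin on the work surface. World frame = base frame: x ahead of the robot, y to its left, z up, the work surface at z = 0. Lengths are in mm, angles in degrees, forces in N, time in s.
With the tool pointing down it reaches from about 425 to 925 mm from the base axis. Payload 12.5 kg.
Tool frame: the origin (TCP) lies between the finger pads; the fingertips stand env.nose_length ahead of it and the grasp point (between the pads) lies 8 mm behind it (env.nose_length is the distance from the TCP to the fingertips, in mm); z points along the fingers, y is the direction in which the jaws open and shut (so a half turn about z gives the same grasp; the last joint's range is limited). The gripper opens to 85 mm and grips with 20 to 120 N. Pads are 22 mm wide; open, the fingers measure 114 mm over their backs; the gripper's body (76 mm by 85 mm) begins 54 mm behind the grasp point. The pads swing forward as they close: fully open they stand 13 mm farther back than shut.
Start: joints at [57.777, 28.126, 89.318, -0, 62.55, -6.05], TCP at [275.66, 560.942, 242.327] pointing down, gripper open.
Joint ranges: [-177.58, 177.58], [-47.91, 125.51], [2.72, 160], [-65.01, 245.01], [3.68, 167.84], [-153.87, 153.87]. Speed limits (degrees/s): [127.2, 127.2, 159.86, 180, 180, 180].

## Interface

Orientations are given as a 3x3 rotation matrix whose columns are the frame's x, y, z axes.
In Python, from cell import env, planner, vision, ticket, regions_of, pinpoint gives the robot as it stands. Calls block until the motion is done:
- env.reach(position, orientation): joint-space move of the TCP to a pose.
- env.move_l(position, velocity=150, frame=None): straight line of the TCP; frame=None keeps the orientation; velocity is the mean speed in mm/s.
- env.set_joints(angles): joint-space move.
- env.grip(opening, force=None): finger opening in mm; force is the grip in N (None keeps the last); returns when the fingers have stopped.
- env.pause(seconds).
- planner.solve_ik(position, orientation): joint angles nearest the present ones, or None.
- env.get_state(): the state.
- vision.get_image(name): name is "scene" or "top"; returns a dict with "frame" (384x512x3 uint8, red, green, blue), "fx", "fy", "cx", "cy" (pixels), "extrinsics" (4x4, takes a point from camera to world coordinates). Camera axes: x right, y up, looking along -z (the intrinsics and any distortion apply to the point x, -y, -z); pixel columns grow to the right and rows downward; lengths in mm; the calibration is good to about 2 mm. A picture is of the moment at which its call begins. There is no depth.
A pose or a line that the arm cannot do raises env.PlanningError and nothing moves.
- ticket.sign_off(): hands the job in, once; it reports no verdict.
Trained networks look in the newest picture that a camera, given by its name, has taken for a name from the list of things; names that differ only in an ending like _2 or _b are one class to them, and where a whole thing is asked for, a point or a joint stands for the part that bears it (a point fixed in the world has none). Each returns a list of dicts, best first, with "score" (0 to 1); they miss things now and then, are a little off and sometimes report something else, mostly with a low value. They report only what shows in the picture. A call takes as long as a camera call. They do not tell look-alikes from the thing itself.
- regions_of(camera, query): "mask" (384x512 bool, what is visible of it).
- pinpoint(camera, query): "location" ([x, y, z] in mm, in world coordinates, good to about 4 mm: a listed point, or the origin of a listed thing).
The state is a dict: "t": time; "joints": joint angles; "joint_vel": joint speeds; "joint_torque": joint torques, N m; "ee_pos": TCP position; "ee_rot": TCP orientation; "ft_force": force on the tool from outside, world axes, zero at the start; "torque": the same for the moment, N m; "width": finger opening in mm.
Only numpy, scipy, OpenCV 4.12 (cv2) and the standard library are available. Lean on these libraries where they do the work, as an engineer would, in place of code of your own. Each camera call takes 0.05 s, during which the arm holds its last target.

## Working session

There is one attempt and no reset: what is moved stays moved. The work goes in short steps, each a Python script; the robot and the scene stay as the last script left them, time stands still between calls to the robot, and variables do not carry over. Pictures are saved under pics/ and viewed, and the job is handed in when it is done.

```bash
ls; mkdir -p pics
python3 - <<'E'
from cell import env, planner, vision, ticket, regions_of, pinpoint
import cv2,numpy as np
for c in ["scene","top"]:
    im=vision.get_image(c); f=im["frame"]
    cv2.imwrite(f"pics/{c}0.png",cv2.resize(f[:,:,::-1],(800,600),interpolation=cv2.INTER_CUBIC))
    print(c,im["fx"],im["fy"],im["cx"],im["cy"],[k for k in im]); print(np.round(im["extrinsics"],3))
    for q in ["trainer_seat","cartridge3_mouth","cartridge4_mouth","handle3_grip","handle4_grip","weight_disc","chalk_tin","dumbbell"]:
        print(q,[(np.round(r["location"]).tolist(),round(r["score"],2)) for r in pinpoint(c,q)])
s=env.get_state();print({k:np.round(v,2).tolist() for k,v in s.items()},env.nose_length)
E
```

```text
pics
scene 494.50050609905463 494.50050609905463 256.6380924399595 199.02352678708985 ['frame', 'fx', 'fy', 'cx', 'cy', 'extrinsics']
[[-1.740000e-01 -7.490000e-01  6.390000e-01  1.583704e+03]
 [ 9.850000e-01 -1.350000e-01  1.090000e-01  1.625950e+02]
 [ 5.000000e-03  6.490000e-01  7.610000e-01  1.288712e+03]
 [ 0.000000e+00  0.000000e+00  0.000000e+00  1.000000e+00]]
trainer_seat [([800.0, -44.0, 29.0], 0.78), ([315.0, -177.0, 25.0], 0.7), ([552.0, -69.0, 20.0], 0.57)]
cartridge3_mouth [([544.0, -69.0, 58.0], 0.97)]
cartridge4_mouth [([704.0, 228.0, 62.0], 0.96)]
handle3_grip [([443.0, 263.0, 58.0], 0.77), ([352.0, 261.0, 57.0], 0.64), ([529.0, 275.0, 55.0], 0.59)]
handle4_grip [([525.0, -288.0, 57.0], 0.72)]
weight_disc [([704.0, -211.0, 3.0], 0.74)]
chalk_tin []
dumbbell [([624.0, -416.0, -1.0], 0.72)]
top 376.66828311999916 376.66828311999916 253.09539105454203 191.74861659209435 ['frame', 'fx', 'fy', 'cx', 'cy', 'extrinsics']
[[-1.300000e-02  1.000000e+00 -2.700000e-02  5.108690e+02]
 [-1.000000e+00 -1.300000e-02 -7.000000e-03 -1.919600e+01]
 [-8.000000e-03  2.700000e-02  1.0000
[... 221 characters left out ...]
1.0], 0.74)]
cartridge4_mouth [([707.0, 227.0, 60.0], 0.65)]
handle3_grip [([706.0, 226.0, 61.0], 0.73), ([353.0, 259.0, 56.0], 0.57), ([442.0, 266.0, 58.0], 0.55)]
handle4_grip [([524.0, -291.0, 57.0], 0.57)]
weight_disc [([702.0, -213.0, -2.0], 0.98)]
chalk_tin [([618.0, 403.0, -0.0], 0.96)]
dumbbell [([626.0, -422.0, -3.0], 0.76)]
{'t': 0.9, 'joints': [57.78, 28.12, 89.32, -0.0, 62.55, -6.05], 'joint_vel': [0.02, -0.02, 0.05, -0.09, -0.03, -0.02], 'joint_torque': [-0.0, -61.83, -26.18, -0.0, 0.0, 0.0], 'ee_pos': [275.66, 560.95, 242.36], 'ee_rot': [[-0.9, 0.44, 0.0], [0.44, 0.9, 0.0], [-0.0, 0.0, -1.0]], 'ft_force': [-0.17, -0.81, 0.03], 'torque': [-0.01, 0.01, 0.02], 'width': 85.39} 11.0
```

View pics/scene0.png

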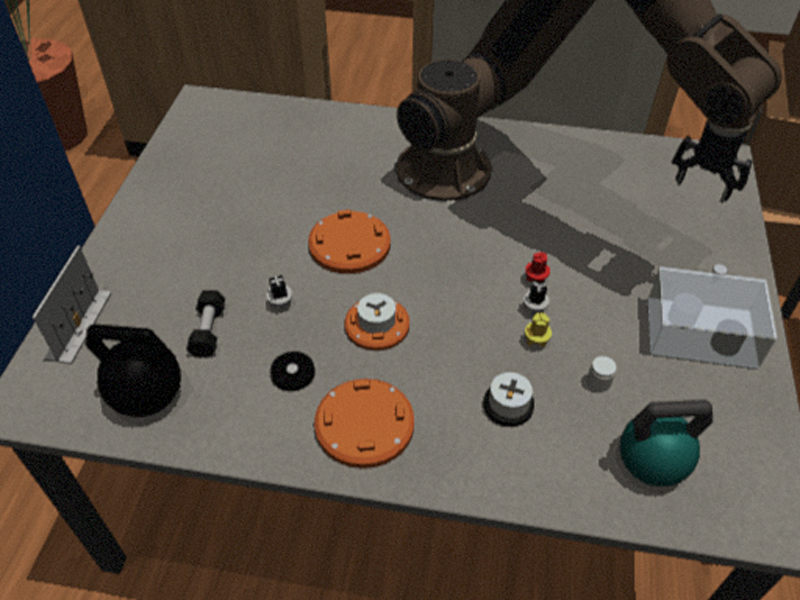

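View pics/top0.png

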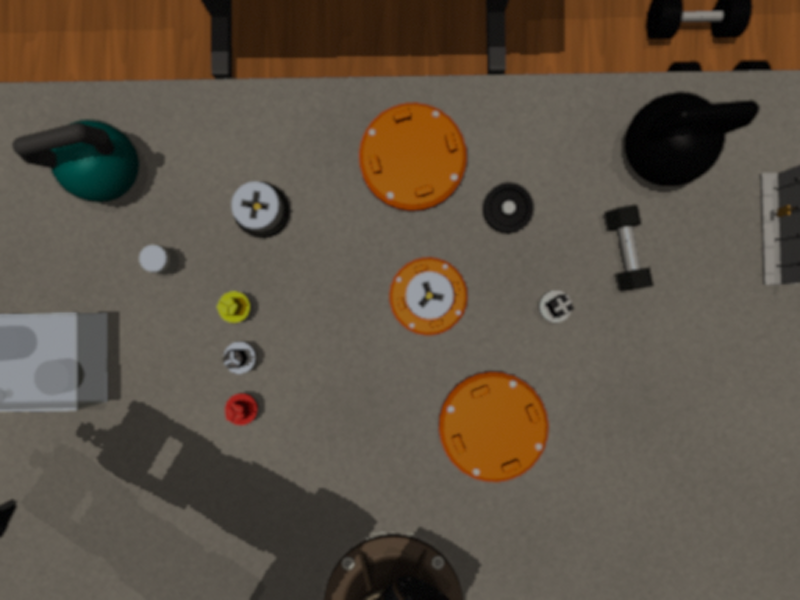

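```bash
cat > h.py <<'E'
from cell import env, planner, vision, ticket, regions_of, pinpoint
import cv2,numpy as np
def proj(im,P):
    E=im["extrinsics"]; p=np.linalg.inv(E)@np.r_[P,1]; x,y,z=p[0],-p[1],-p[2]
    return np.array([im["fx"]*x/z+im["cx"],im["fy"]*y/z+im["cy"]])
def unproj(im,uv,z):
    E=im["extrinsics"]; d=np.array([(uv[0]-im["cx"])/im["fx"],-(uv[1]-im["cy"])/im["fy"],-1]); d=E[:3,:3]@d; o=E[:3,3]
    return o+d*(z-o[2])/d[2]
def crop(im,P,r,s,name,draw=()):
    u=proj(im,P); a=np.round(u).astype(int)-r
    f=im["frame"][a[1]:a[1]+2*r,a[0]:a[0]+2*r,::-1]
    f=cv2.resize(f,None,fx=s,fy=s,interpolation=cv2.INTER_CUBIC)
    for A,B,c in draw:
        p,q=[tuple(np.round((proj(im,X)-a+.5)*s).astype(int).tolist()) for X in (A,B)]
        cv2.line(f,p,q,c,1)
    return f
E
python3 - <<'E'
from h import *
o=[]
for c in ["scene","top"]:
    im=vision.get_image(c)
    o.append(np.hstack([crop(im,P,16,12,'') for P in ([443,264,70],[549,-69,60])]))
cv2.imwrite("pics/c1.png",cv2.resize(np.vstack(o),(600,600)))
E
```

```text
(no output)
```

View pics/c1.png

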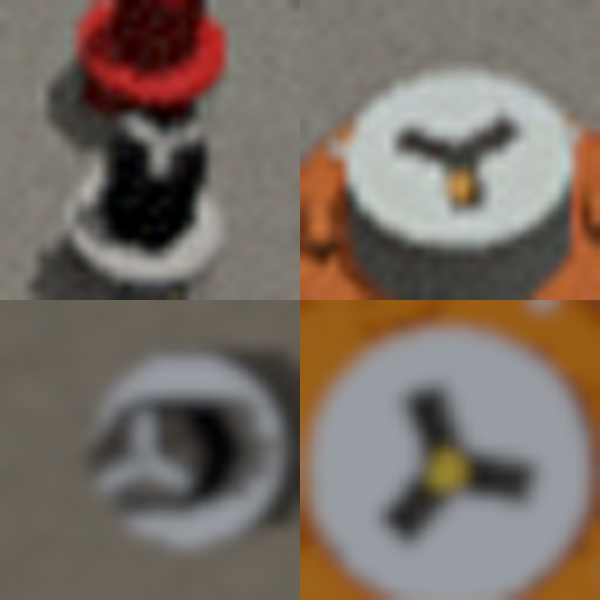

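```bash
cat >> h.py <<'E'
from scipy.optimize import minimize
def fitY(im,p0,z,w,r0,r1,R,sign,hexr=None,n=3):
    """template LSQ on pixels inside radius R (world plane z) ; p=(x,y,theta deg)"""
    g=im["frame"].astype(float).mean(2)
    c=proj(im,[p0[0],p0[1],z]); k=int(R*im["fx"]/700)
    us=np.arange(int(c[0])-k,int(c[0])+k+1); vs=np.arange(int(c[1])-k,int(c[1])+k+1)
    U,V=np.meshgrid(us,vs); 
    S=7; off=(np.arange(S)-(S-1)/2)/S*1.6
    OU,OV=np.meshgrid(off,off)
    UU=U[...,None]+OU.ravel(); VV=V[...,None]+OV.ravel()
    E=im["extrinsics"]; D=np.stack([(UU-im["cx"])/im["fx"],-(VV-im["cy"])/im["fy"],-np.ones_like(UU)],-1)@E[:3,:3].T
    t=(z-E[2,3])/D[...,2]; X=E[0,3]+t*D[...,0]; Y=E[1,3]+t*D[...,1]
    sel0=np.hypot(X.mean(-1)-p0[0],Y.mean(-1)-p0[1])<R
    I=g[V,U][sel0]; X=X[sel0]; Y=Y[sel0]
    def cost(p):
        x=X-p[0]; y=Y-p[1]; m=np.zeros_like(x,bool)
        for i in range(n):
            a=np.deg2rad(p[2]+i*360/n); l=x*np.cos(a)+y*np.sin(a); s=-x*np.sin(a)+y*np.cos(a)
            m|=(l>r0)&(l<r1)&(abs(s)<w/2)
        cols=[np.ones(len(I)),m.mean(-1)]
        if r0>0: cols.append((np.hypot(x,y)<r0).mean(-1))
        A=np.stack(cols,1); q,*_=np.linalg.lstsq(A,I,rcond=None)
        if q[1]*sign<0: return 1e9
        return ((A@q-I)**2).mean()
    best=None
    for th in range(0,360//n,8):
        for dx in(-3,0,3):
            for dy in (-3,0,3):
                p=[p0[0]+dx,p0[1]+dy,th]; v=cost(p)
                if best is None or v<best[0]: best=(v,p)
    b=best[1]
    r=minimize(cost,b,method="Nelder-Mead",options=dict(initial_simplex=[b,[b[0]+2,b[1],b[2]],[b[0],b[1]+2,b[2]],[b[0],b[1],b[2]+5]],xatol=.02,fatol=1e-3))
    return r.x,r.fun,I.var()
E
python3 - <<'E'
from h import *
o=[]
for c in ["scene","top"]:
    im=vision.get_image(c); 
    s=fitY(im,[549,-69],60,12,7,24,33,-1); print(c,"sock",np.round(s[0],2),s[1:])
    h=fitY(im,[443,264],79,3,0,15,13,1); print(c,"hand",np.round(h[0],2),h[1:])
    row=[]
    for p,z,L in((h[0],79,15),(s[0],60,24)):
        P=np.r_[p[:2],z]; d=[(P,P+L*np.array([np.cos(a),np.sin(a),0]),(0,0,255)) for a in np.deg2rad(p[2]+np.arange(3)*120)]
        row.append(crop(im,P,16,12,'',d))
    o.append(np.hstack(row))
cv2.imwrite("pics/c2.png",cv2.resize(np.vstack(o),(600,600)))
E
```

```text
scene sock [549.18 -67.16  18.52] (np.float64(87.24861930705238), np.float64(1868.567995035879))
scene hand [445.18 263.49  -0.96] (np.float64(331.9978140061682), np.float64(1678.47183775471))
top sock [545.38 -68.56  18.36] (np.float64(65.68633896881674), np.float64(1232.2999948613253))
top hand [441.62 263.14   0.61] (np.float64(161.55805489033696), np.float64(642.0487435166923))
```

View pics/c2.png

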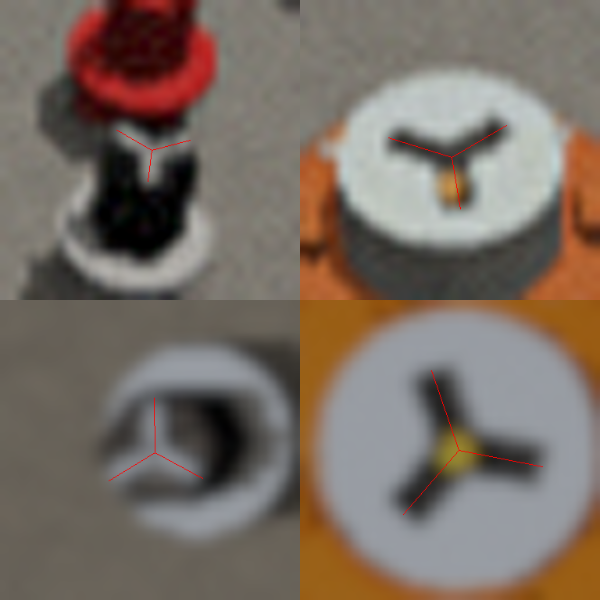

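```bash
cat >> h.py <<'E'
def R(phi):
    a=np.deg2rad(phi); y=np.array([np.cos(a),np.sin(a),0]); z=np.array([0,0,-1.]); return np.stack([np.cross(y,z),y,z],1)
E
python3 - <<'E'
from h import *
print(np.rad2deg(np.arctan2(*env.get_state()["ee_rot"][[1,0],1])) if hasattr(env.get_state()["ee_rot"],'shape') else env.get_state()["ee_rot"])
for phi in range(0,360,60):
    a=planner.solve_ik([443.4,263.3,50],R(phi)); b=planner.solve_ik([547.3,-67.9,80],R(phi+18.4))
    print(phi,*[None if q is None else np.round(q,1).tolist() for q in(a,b)])
E
```

```text
63.82876104304247
0 [23.4, 35.9, 114.2, -0.0, 29.9, 23.4] [-13.9, 34.8, 108.2, -0.0, 37.0, -32.3]
60 [23.4, 35.9, 114.2, -0.0, 29.9, -36.6] [-13.9, 34.8, 108.2, -0.0, 37.0, -92.3]
120 [23.4, 35.9, 114.2, -0.0, 29.9, -96.6] [-13.9, 34.8, 108.2, -0.0, 37.0, -152.3]
180 None [-13.9, 34.8, 108.2, -0.0, 37.0, 147.7]
240 [23.4, 35.9, 114.2, -0.0, 29.9, 143.4] [-13.9, 34.8, 108.2, -0.0, 37.0, 87.7]
300 [23.4, 35.9, 114.2, -0.0, 29.9, 83.4] [-13.9, 34.8, 108.2, -0.0, 37.0, 27.7]
```

Run:
```python
from h import *
p=[443.4,263.3]
env.reach([*p,160],R(120)); env.grip(60,25)
env.move_l([*p,50],150)
env.grip(0,20); s=env.get_state(); print(s["width"],np.round(s["ft_force"],1),s["t"])
env.grip(60); env.move_l([*p,100],200)
env.reach([*p,100],R(60)); env.move_l([*p,50],150)
env.grip(0,20); s=env.get_state(); print(s["width"],np.round(s["ft_force"],1),np.round(s["ee_pos"],1),s["t"])
for c in ["scene","top"]:
    cv2.imwrite(f"pics/{c}3.png",crop(vision.get_image(c),[443,263,60],40,7,''))
```

```text
29.399456407295702 [ 0.5 -1.1  6. ] 4.1333
29.321421207721464 [-0.8 -0.2  6.3] [443.8 263.5  50.9] 6.7667
```

Run:
```python
from h import *
s=env.get_state(); print(np.round(s["ee_pos"],2))
p=s["ee_pos"][:2]
env.grip(60); env.move_l([*p,130],200); env.reach([560,60,200],R(60))
o=[]
for c in ["scene","top"]:
    im=vision.get_image(c)
    s=fitY(im,[548,-68],60,12,7,24,33,-1); print(c,"sock",np.round(s[0],2),s[1:])
    h=fitY(im,[443,264],79,3,0,15,13,1); print(c,"hand",np.round(h[0],2),h[1:])
    P=np.r_[h[0][:2],79]; d=[(P,P+15*np.array([np.cos(a),np.sin(a),0]),(0,0,255)) for a in np.deg2rad(h[0][2]+np.arange(3)*120)]
    o.append(np.hstack([crop(im,P,16,12,''),crop(im,P,16,12,'',d)]))
    cv2.imwrite(f"pics/{c}4f.png",im["frame"][:,:,::-1])
cv2.imwrite("pics/c4.png",np.vstack(o)); print(env.get_state()["t"])
```

```text
[443.76 263.46  50.86]
scene sock [549.21 -67.26  18.28] (np.float64(285.0563509068948), np.float64(758.772247187357))
scene hand [445.77 264.61   0.54] (np.float64(327.90069341176905), np.float64(1951.046520569012))
top sock [545.37 -68.6   18.12] (np.float64(159.23003998764415), np.float64(1057.831588825352))
top hand [ 4.4214e+02  2.6381e+02 -2.1000e-01] (np.float64(166.45313488459811), np.float64(743.7536160420775))
8.8833
```

View pics/c4.png

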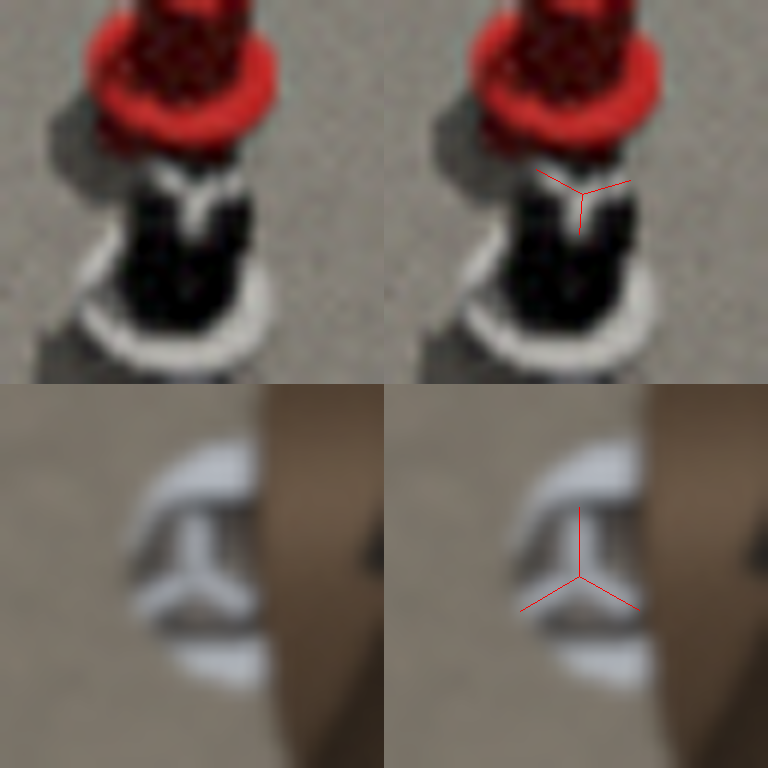

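View pics/scene4f.png

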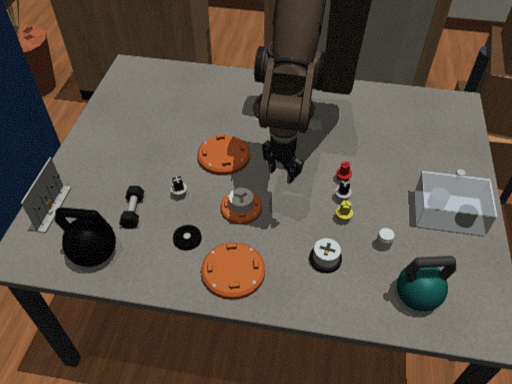

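Run:
```python
from h import *
p=[443.76,263.46]
env.reach([*p,130],R(60)); env.move_l([*p,50],150)
env.grip(0,70); s=env.get_state(); print(s["width"],np.round(s["ee_pos"],2),np.round(s["ft_force"],1),s["t"])
z0=s["ee_pos"][2]
env.move_l([*p,150],200)
f0=env.get_state()["ft_force"]; print(np.round(f0,2),env.get_state()["width"])
q=[547.1,-68.7]; th=60+18.3
env.reach([*q,150],R(th)); env.move_l([*q,114.5],150); env.pause(.2)
s=env.get_state();f0=s["ft_force"]; print(np.round(s["ee_pos"],2),np.round(s["ft_force"],2),np.round(s["torque"],2),s["width"],s["t"],z0)
for c in ["scene","top"]:
    im=vision.get_image(c); cv2.imwrite(f"pics/{c}5.png",crop(im,[*q,70],30,10,''))
```

```text
29.196256742254814 [444.19 263.65  50.99] [-0.7 -0.7  5.2] 10.9083
[ 0.83  0.45 -1.68] 29.086724777377114
[547.49 -68.55 115.4 ] [ 0.67  0.07 -1.29] [ 0.03 -0.04  0.01] 29.256071851555454 13.45 50.993263332639216
```

View pics/scene5.png

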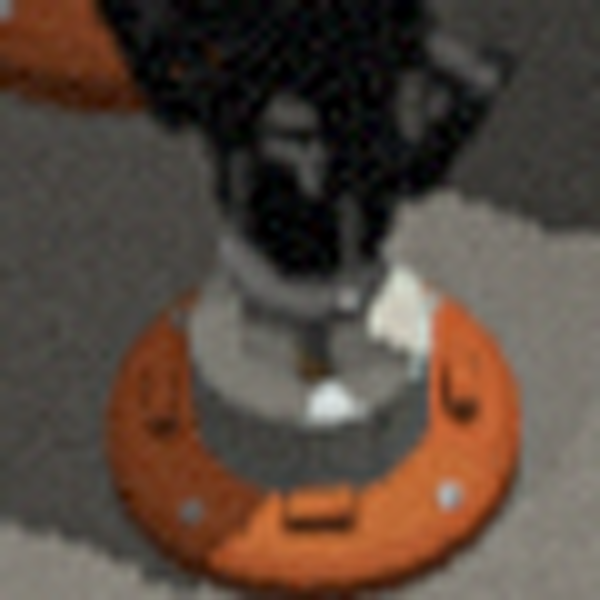

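View pics/top5.png

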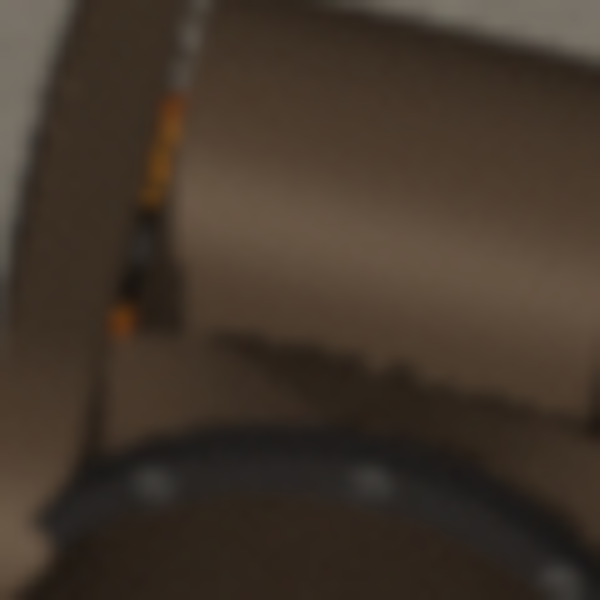

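Run:
```python
from h import *
q=[546.7,-68.85]
f0=np.array([.67,.07,-1.29])
z=114.5
def rep():
    s=env.get_state(); f=s["ft_force"]-f0
    print(round(z,1),np.round(s["ee_pos"],2),np.round(f,1),np.round(s["torque"],2),round(s["width"],2),round(s["t"],2)); return f
for z in (112,109,107,105,103,101,98):
    env.move_l([*q,z],60); f=rep()
    if abs(f[2])>12 or np.hypot(*f[:2])>12: break
```

```text
112 [546.6  -68.88 111.94] [-1.   0.   0.2] [-0.02 -0.01  0.  ] 29.04 13.8
109 [546.61 -68.84 108.76] [-1.7 -0.7 -0.9] [ 0.    0.01 -0.  ] 29.12 14.05
107 [546.64 -68.85 106.87] [-1.2  0.3 -0.8] [ 0.01 -0.01  0.05] 29.54 14.3
105 [546.67 -68.85 104.88] [ 0.3  0.2 -0.3] [ 0.   -0.05 -0.04] 28.95 14.55
103 [546.63 -68.84 102.88] [-0.3  0.4 -1. ] [ 0.   -0.01  0.  ] 28.9 14.8
101 [546.62 -68.83 100.86] [-0.8 -0.3  0.2] [-0.05 -0.04  0.01] 29.18 15.05
98 [546.64 -68.82  97.8 ] [-1.2 -0.1 -1.1] [ 0.   -0.   -0.02] 29.51 15.3
```

Run:
```python
from h import *
q=[546.9,-68.75]
f0=np.array([.67,.07,-1.29])
def rep():
    s=env.get_state(); f=s["ft_force"]-f0
    print(round(z,1),np.round(s["ee_pos"],2),np.round(f,1),np.round(s["torque"],2),round(s["width"],2),round(s["t"],2)); return f
for z in (95,92,89,87,85,83,82,81,80,79):
    env.move_l([*q,z],40); f=rep()
    if abs(f[2])>16 or np.hypot(*f[:2])>15: break
im=vision.get_image("scene"); cv2.imwrite(f"pics/scene6.png",crop(im,[*q,70],30,10,''))
```

```text
95 [547.09 -68.8   95.03] [-0.5 -0.1  1.1] [-0.   -0.13  0.  ] 29.08 15.55
92 [547.07 -68.78  92.03] [ 0.3 -1.2  2.9] [-0.02 -0.14  0.03] 29.19 15.8
89 [547.06 -68.78  88.98] [ 0.8 -0.3  3.5] [-0.05 -0.19 -0.02] 29.06 16.05
87 [547.07 -68.8   87.02] [-0.6 -0.3  5.3] [-0.03 -0.27 -0.04] 28.98 16.3
85 [547.04 -68.79  85.  ] [ 0.5 -0.3  6.1] [-0.03 -0.33  0.01] 29.12 16.55
83 [547.03 -68.77  83.04] [ 1.4 -0.4  6.1] [-0.04 -0.33 -0.03] 29.29 16.8
82 [547.01 -68.78  82.1 ] [ 0.8 -0.1  6.4] [-0.07 -0.35  0.01] 29.16 17.05
81 [547.   -68.79  81.13] [ 1.4 -1.3  6.9] [-0.03 -0.32 -0.  ] 29.24 17.3
80 [547.06 -68.83  81.04] [-2.   0.7 17.9] [0.16 0.18 0.01] 28.84 17.55
```

View pics/scene6.png

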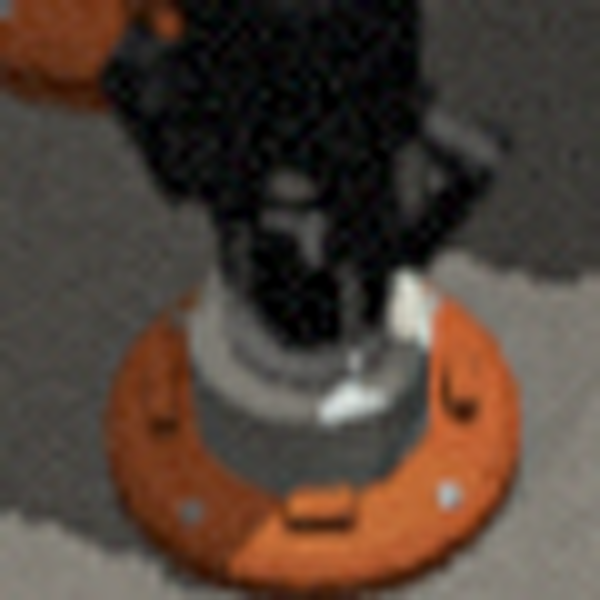

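Run:
```python
from h import *
env.pause(.6)
s=env.get_state(); print(np.round(s["ee_pos"],2),np.round(s["ft_force"],1),s["width"],s["t"])
for c in ("scene","top"):
    vision.get_image(c)
    for q in ["handle3_grip","handle4_grip","weight_disc","chalk_tin","dumbbell"]:
        print(c,q,[(np.round(r["location"]).tolist(),round(r["score"],2)) for r in pinpoint(c,q)])
ticket.sign_off()
```

```text
[547.06 -68.83  81.03] [-1.4 -0.1 15.4] 29.03044596828115 18.2
scene handle3_grip [([531.0, 273.0, 54.0], 0.66), ([543.0, -71.0, 89.0], 0.61), ([352.0, 260.0, 56.0], 0.55)]
scene handle4_grip [([526.0, -290.0, 58.0], 0.57)]
scene weight_disc [([704.0, -211.0, 5.0], 0.66)]
scene chalk_tin [([617.0, 406.0, -3.0], 0.72)]
scene dumbbell [([625.0, -419.0, 0.0], 0.91), ([526.0, -287.0, 28.0], 0.24)]
top handle3_grip [([532.0, 274.0, 60.0], 0.69), ([355.0, 263.0, 56.0], 0.62)]
top handle4_grip [([524.0, -290.0, 55.0], 0.88)]
top weight_disc [([702.0, -214.0, -2.0], 0.85), ([626.0, -420.0, -1.0], 0.58)]
top chalk_tin [([616.0, 402.0, 4.0], 0.82), ([703.0, -216.0, -2.0], 0.55), ([528.0, -291.0, 58.0], 0.35)]
top dumbbell [([625.0, -422.0, 2.0], 0.91)]
the job is handed in; nothing more can be done
```

The small orange trainer had the three-armed cartridge. I picked up the three-splined handle standing between the red and yellow look-alikes and turned it 18.3° to match the socket. I then slid it home and handed the job in still gripping it and pressing down.

- **Fit:** the spring force rose to about 7 N, then jumped to about 18 N at tool height 81.0 mm, which is where the collar should meet the cartridge. In the last picture it looks flush.
- **Hold:** about 0.6 s later the handle had not moved. The raw reading was 15.4 N upward (about 16.7 N after subtracting the reading with the handle hanging free), with the fingers closed on it at 29 mm.
- **Rest of the shelf:** the four-splined handle, both look-alikes, weight disc, chalk tin and dumbbell were still where they started, to within the detector's few millimetres.
- **Disagreement:** the two cameras differed by about 3.5 mm in x. I corrected for this by squeezing the handle twice to centre it in the fingers and measuring it again. The splines then entered the socket with almost no side force.
- **Time:** the last clock reading before hand-in was 18.2 s, of the 42 s allowed.

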